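# Latch the yellow pen case at the craft table

## Task

Latch the pen case with the yellow lid: swing the wire loop of its draw latch over and down so that its cross bar sits behind the keeper on the lid, then push the red lever back and down past its toggle point until it lies flat and keeps the lid drawn in by itself. Leave the latch of the blue-lidded case alone.

Things in the scene. Friction and masses are not known exactly. Their poses are not given: they have to be found in the camera images.
- yellow_case: Grey pen case, yellow sliding lid; 260 (x) x 130 (y) x 55 mm high, fixed. Origin: centre of underside; +x runs from the lever half (fixed grey deck) to the lid half. Positions here: this frame, mm. Latch on y = 0. The loop's own pivot (a y axis on the lever) is at (-35 - 18cos(A-0.2), 0, 69 + 18sin(A-0.2)), A = lever angle. Lever closed with the loop not behind the keeper leaves the lid out.
- yellow_case_keeper (a point): Dark steel hook on the yellow lid, 24 mm wide (y), 15 high, nose overhanging 3 mm to +x. Point: top of its far (+x) face, at (29.4, 0, 70) while the lid is out (start); axes as the case's. The closed latch draws the sprung lid about 4 mm to -x. The hooked bar rests 8 mm below this point on a plate that reaches 30 mm past the face, then is drawn against the face.
- yellow_case_loop_bar (a point): Centre of the steel wire loop's cross bar: along y, 6 mm thick, 48 long, 80 mm from the loop's pivot. The U-shaped loop straddles the lever. At the start it stands about upright (65 to 100 degrees from flat towards +x), held by light friction; pushed to +x below about 60 degrees it drops by itself over the keeper, its bar 10 to 18 mm beyond the keeper's face if the lever is still open.
- yellow_case_lever_tip (a point): End centre of the red lever, 70 mm from its pivot (y axis at (-35, 0, 69)); bar 24 wide, 8 thick. Angle A: 0 closed, flat, end at (-105, 0, 69), at a stop; 1.57 upright; starts at 1.85 to 2.1 leaning to +x; light friction. With the loop hooked it pulls from about A = 1.2; takes about 4 N at the end; past the toggle (A about 0.3) it snaps to 0 and holds; released earlier it springs open.
- blue_case_lever_tip (a point): Same point on the bystander: an equal case with a blue lid and an equal open latch, to be left alone.

How it is judged:
On the way:
1. the loop's cross bar lies down behind the keeper (beyond its far face and below its top) while the lever still stands open (x of yellow_case_loop_bar in the frame of yellow_case_keeper above 0 m and z of yellow_case_loop_bar in the frame of yellow_case_keeper below -0.003 m and z of yellow_case_lever_tip in the frame of yellow_case above 0.1 m), for 0.1 s.
At the end, for the whole second after the job is handed in: The loop's bar is behind the keeper (beyond its far face, at least 3 mm below its top), the lever lies flat (its end less than 80 mm above the table, 69 when fully closed) and the lid is held drawn in by at least 2 mm of the usual 4 (x of yellow_case_loop_bar in the frame of yellow_case_keeper above 0 m and z of yellow_case_loop_bar in the frame of yellow_case_keeper below -0.003 m and z of yellow_case_lever_tip in the frame of yellow_case below 0.08 m and x of yellow_case_keeper in the frame of yellow_case below 0.0272 m); the robot touches nothing.
It fails at once if the blue case's lever is moved by more than 15 mm (distance of blue_case_lever_tip from where it was at the start of the episode above 0.015 m).
It also fails if it takes over 43 s, if anything falls off the work surface, if the arm or the gripper's body presses on something with over 40 N, if the wrist force passes 120 N, or if a joint passes its speed limit or range.

## Robot

A 7-joint arm with a two-finger parallel gripper is mounted at the origin on the work surface. World frame = base frame: x ahead of the robot, y to its left, z up, the work surface at z = 0. Lengths are in m, angles in rad, forces in N, time in s.
With the tool pointing down it reaches from about 0.425 to 0.925 m from the base axis. Payload 6.8 kg.
Tool frame: the origin (TCP) lies on the centre line of the jaws, within the pads' length; the fingertips stand 14 mm ahead of it and the grasp point (between the pads) lies 5 mm behind it (r.tips_ahead is the distance from the TCP to the fingertips, in m); z points along the fingers, y is the line along which they close (so a half turn about z gives the same grasp; the last joint's range is limited). The gripper opens to 85 mm and grips with 20 to 120 N. Pads are 22 mm wide; open, the fingers measure 114 mm over their backs; the gripper's body (76 mm by 85 mm) begins 54 mm behind the grasp point. The pads swing forward as they close: fully open they stand 13 mm farther back than shut.
Start: joints at [-1.387, 0.477, 0.022, 1.555, -0.011, 1.109, -0.083], TCP at [0.194, 0.646, 0.245] pointing down, gripper open.
Joint ranges: [-2.96, 2.96], [-0.34, 2.1], [-1.41, 1.46], [0.24, 2.44], [-1.37, 4.51], [0.17, 1.92], [-2.96, 2.96]. Speed limits (rad/s): [2.39, 2.39, 3.14, 3.14, 3.14, 3.14, 3.14].

## Interface

Orientations are given as a rotation vector (axis times angle).
In Python, from bench import r, eyes gives the robot as it stands.
- The arm moves only by the tool step_arm, never from a script. Its argument "rows" is a list of rows, each a list of 6 numbers: the shift along the world's x, y, z in units of 60 cm (1.0 is 60 cm), then the turn, a rotation vector about the world's x, y, z in units of pi rad (1.0 is pi rad). In form: [[x, y, z, rx, ry, rz], ...]. A call has 1 to 5 rows; each row is the pose to reach, as a shift and turn from the pose commanded when the call began, turning the shorter way round; what a row does not reach only later rows make up. A row lasts 1/12 s, in which the tool goes at most 41.7 mm and 7.16 degrees, less where a joint would pass 70% of its speed; a pose out of reach is approached as far as the arm can. A call with a number of a shift or a turn outside -1 to 1 is refused whole. A call with a gripper value outside its range is refused whole. "jaw" is the closure, from 0 (fully open) to 1 (shut), set as the call begins (left out, the last holds). The fingers move at their own pace and stop on an object; "squeeze" is the grip in N (left out, the last holds). Time passes only in rows, so rows that repeat a pose let the fingers close. It gives the time, the measured TCP pose, the force, the opening and the grip force at its end, in the units of the state.
- r.get_obs(): the state, without advancing time (a new reading comes with each control period).
- eyes.grab_frame(name): name is "scene" or "top"; returns the picture (384x512x3 uint8, red, green, blue); there is no depth.
- eyes.camera_info(name): a dict with "mtx" (3x3 intrinsics, pixels), "extrinsics" (4x4, takes a point from camera to world coordinates). Camera axes: x right, y down, z forward; pixel columns grow to the right and rows downward; lengths in m; the calibration is good to about 2 mm. A picture is of the moment at which its call begins. camera_info takes no time and is no camera call.
- r.hand_in(): hands the job in; it is judged then, once.
The state is a dict: "clock": time; "joints": joint angles; "qvel": joint speeds; "tau": joint torques, N m; "tcp_pos": TCP position; "orientation": TCP orientation; "contact_force": force on the tool from outside, world axes, zero at the start; "moment": the same for the moment, N m; "grip_width": finger opening in m; "gripper_force": force on a finger pad.
Only numpy, scipy, OpenCV 4.12 (cv2) and the standard library are available. Lean on these libraries where they do the work, as an engineer would, in place of code of your own. Each camera call takes 0.05 s, during which the arm holds its last target. There are 200 camera calls.

## Working session

There is one attempt and no reset: what is moved stays moved. The work goes in short steps, Python scripts to look and compute and a tool call to move; the robot and the scene stay as the last step left them, time stands still between calls to the robot, and variables do not carry over. Pictures are saved under pics/ and viewed, at most 10 in all, crops included, and the job is handed in when it is done.

Besides the shell and the picture viewer there is one more tool, called after "Request:" as name(argument=value, ...), one argument or row to a line, values as JSON. step_arm: Moves the arm, as the interface text tells. Shifts and turns lie within -1 to 1; 1 stands for 60 cm of shift or pi rad of turn. Its arguments: {"type":"object","properties":{"rows":{"type":"array"},"jaw":{"type":"number"},"squeeze":{"type":"number"}},"required":["rows"]}

```bash
mkdir -p pics; python3 - <<'E'
from bench import r, eyes
import cv2
for n in("scene","top"):
    f=eyes.grab_frame(n); cv2.imwrite(f"pics/{n}0.png",f[:,:,::-1]); c=eyes.camera_info(n); print(n,c["mtx"].round(1).tolist(),c["extrinsics"].round(3).tolist())
print(r.get_obs())
E
```

```text
scene [[353.8, 0.0, 257.2], [0.0, 353.8, 190.8], [0.0, 0.0, 1.0]] [[0.372, 0.643, -0.67, 0.944], [0.928, -0.258, 0.268, -0.167], [-0.0, -0.721, -0.693, 0.539], [0.0, 0.0, 0.0, 1.0]]
top [[475.6, 0.0, 254.2], [0.0, 475.6, 188.8], [0.0, 0.0, 1.0]] [[-0.006, -0.995, 0.099, 0.445], [-1.0, 0.006, 0.001, -0.01], [-0.001, -0.099, -0.995, 0.982], [0.0, 0.0, 0.0, 1.0]]
{'clock': 0.1, 'joints': array([-1.38712313,  0.47772865,  0.02237665,  1.55633038, -0.01150261,
        1.10930815, -0.08311448]), 'qvel': array([-0.00101768, -0.00172406,  0.00046807, -0.0020857 ,  0.001244  ,
        0.00171755,  0.00120083]), 'tau': array([ 3.60236125e-03, -5.97758389e+01,  1.61335196e+00, -2.81954384e+01,
        1.27917901e-02,  5.04034309e-03,  2.89143856e-06]), 'tcp_pos': array([0.19404742, 0.64598156, 0.24442544]), 'orientation': array([-4.56716384e-01, -3.10810822e+00,  2.57982692e-03]), 'contact_force': array([ 0.3657722 , -0.48777064, -0.33185565]), 'moment': array([-0.02257486,  0.01112625, -0.00771295]), 'gripper_force': 0.0, 'grip_width': 0.08542979901668936}
```

View pics/scene0.png

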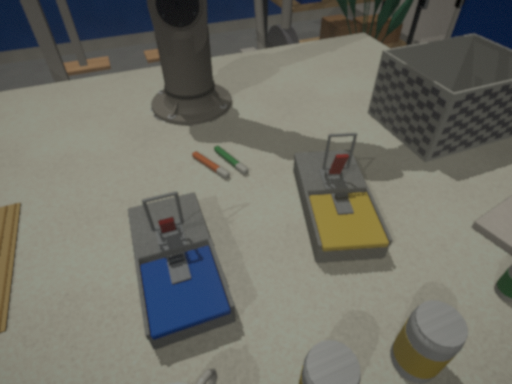

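View pics/top0.png

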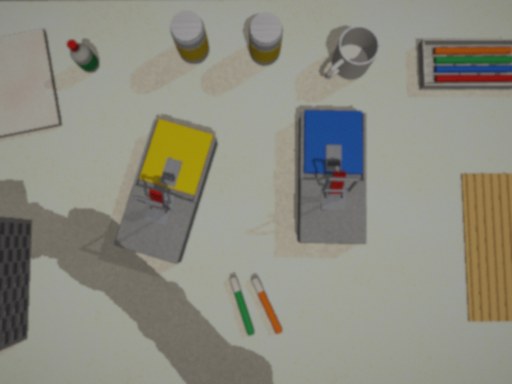

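The yellow-lidded case is at about (168,190) in top and (340,205) in scene. Its loop stands upright, with the red lever at about (157,196) in top. The blue case is clear, to the -y side. Next I'll measure the lid, the body and the red lever.

```bash
cat > h.py <<'E'
import numpy as np,cv2
from bench import r,eyes
def ray(n,uv):
    c=eyes.camera_info(n);E=c["extrinsics"];d=E[:3,:3]@np.linalg.solve(c["mtx"],[uv[0],uv[1],1]);return E[:3,3],d
def onz(n,uv,z):
    o,d=ray(n,uv);return o+d*(z-o[2])/d[2]
def proj(n,p):
    c=eyes.camera_info(n);E=c["extrinsics"];q=c["mtx"]@(E[:3,:3].T@(np.asarray(p)-E[:3,3]));return q[:2]/q[2]
E
python3 - <<'E'
from h import *
t=eyes.grab_frame("top");s=eyes.grab_frame("scene")
for n,f in(("top",t),("scene",s)):
    h=cv2.cvtColor(f,cv2.COLOR_RGB2HSV)
    m=cv2.inRange(h,(20,150,90),(35,255,255))
    nn,l,st,ce=cv2.connectedComponentsWithStats(m)
    i=1+np.argmax(st[1:,4]) ; c=cv2.findContours((l==i).astype(np.uint8),0,2)[0][0]
    b=cv2.boxPoints(cv2.minAreaRect(cv2.convexHull(c)))
    if n=="scene": b=cv2.approxPolyDP(cv2.convexHull(c),6,True)[:,0]
    print(n,"lid",st[i],[ (p.tolist(),onz(n,p,.055).round(4).tolist()) for p in b])
    m=cv2.inRange(h,(0,120,60),(8,255,255))|cv2.inRange(h,(172,120,60),(180,255,255))
    nn,l,st,ce=cv2.connectedComponentsWithStats(m)
    print("red",[(st[i].tolist(),ce[i].round(1).tolist()) for i in range(1,nn) if st[i,4]>20])
# non-background body in top: print box of yellow|grey
g=cv2.cvtColor(t,cv2.COLOR_RGB2HSV)
print("px",g[225,165],g[200,130],g[240,200],g[150,145])
a=cv2.resize(t[100:275,100:230],None,fx=3,fy=3,interpolation=2);b=cv2.resize(s[120:270,270:400],None,fx=3,fy=3,interpolation=2)
o=np.zeros((525,780,3),np.uint8);o[:525,:390]=a;o[:450,390:]=b
cv2.imwrite("pics/c1.png",o[:,:,::-1])
E
```

```text
top lid [ 140  119   73   76 3181] [([138.65943908691406, 178.3567657470703], [0.5587, 0.2176, 0.055]), ([157.42701721191406, 117.3621597290039], [0.6807, 0.1825, 0.055]), ([212.8000030517578, 134.40000915527344], [0.6456, 0.0722, 0.055]), ([194.0324249267578, 195.39462280273438], [0.5245, 0.1086, 0.055])]
red [([67, 40, 12, 11, 86], [72.4, 45.0]), ([435, 75, 77, 7, 534], [473.2, 78.0]), ([333, 172, 13, 5, 58], [338.9, 174.1]), ([330, 181, 14, 8, 90], [336.3, 184.7]), ([149, 189, 14, 14, 131], [155.7, 195.3])]
scene lid [419 362  14  15  86] [([431, 363], [0.8632, 0.1105, 0.055]), ([420, 375], [0.8697, 0.0871, 0.055]), ([421, 365], [0.8604, 0.0966, 0.055])]
red [([331, 155, 17, 18, 173], [338.5, 163.0]), ([160, 218, 13, 13, 98], [166.0, 223.2])]
px [ 15   4 114] [ 20   7 107] [ 38  19 163] [ 18  12 106]
```

View pics/c1.png

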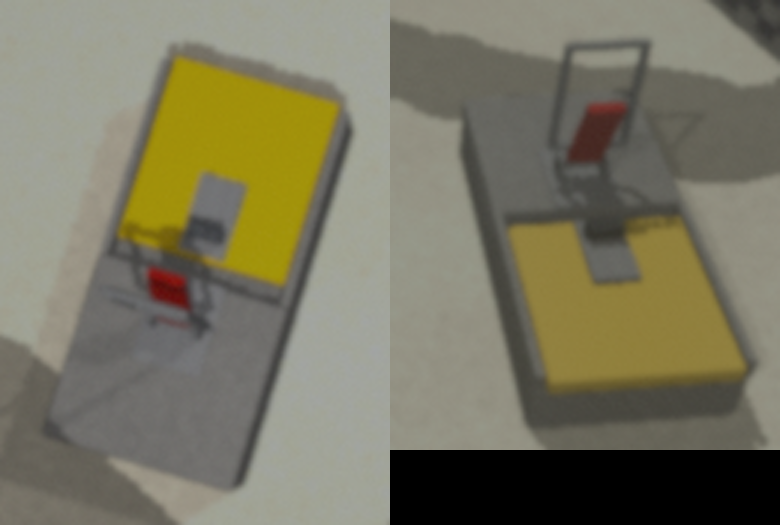

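The crop shows the loop bar in scene at about (329..356, 134.7), the lever's end at about (342,155), the deck's -x corners in top at about (116,243) and (179.3,262.3), and the keeper at about (168,176).

```bash
python3 - <<'E'
from h import *
for uv in((116,243),(179.3,262.3),(216,141)): print("body",onz("top",uv,.055).round(4))
a=np.array([.5416,.1631]);b=np.array([.66315,.12735])
x=(b-a)/np.linalg.norm(b-a);y=np.array([-x[1],x[0]]);print("ang",np.arctan2(x[1],x[0]))
A=onz("top",(116,243),.055)[:2];B=onz("top",(179.3,262.3),.055)[:2]
for p in(A,B,a,b): print("lx,ly rel lid mid:",((p-a)@x).round(4),((p-a)@y).round(4))
O=a+x*(((A+B)/2-a)@x+.130); print("O",O)
def plane(n,uv,O):
    o,d=ray(n,uv);t=((O-o[:2])@y)/(d[:2]@y);p=o+d*t;return ((p[:2]-O)@x).round(4),p[2].round(4)
print("bar",plane("scene",(342.6,134.7),O),"tip",plane("scene",(341.7,155),O))
W=lambda X,Y,Z:np.r_[O+x*X+y*Y,Z]
for nm,P in(("keeper",(.0294,0,.07)),("corner",(-.13,.065,.055)),("corner",(-.13,-.065,.055)),("c",(.13,-.065,.055)),("pivot",(-.035,0,.069))):
    print(nm,W(*P).round(4),[proj(n,W(*P)).round(1).tolist() for n in("top","scene")])
for Av in(1.85,1.97,2.1):
    pv=np.array([-.035-.018*np.cos(Av-.2),.069+.018*np.sin(Av-.2)])
    tp=(-.035-.07*np.cos(Av),0,.069+.07*np.sin(Av));print(Av,"tip",np.round(tp,4),[proj(n,W(*tp)).round(1).tolist() for n in("top","scene")])
    for th in(65,80,100):
        q=pv+.08*np.array([np.cos(np.radians(th)),np.sin(np.radians(th))])
        print(th,q.round(4),[proj(n,W(q[0],0,q[1])).round(1).tolist() for n in("top","scene")])
E
```

```text
body [0.4328 0.2592 0.055 ]
body [0.395  0.1362 0.055 ]
body [0.6322 0.0659 0.055 ]
ang -0.28605144171731817
lx,ly rel lid mid: -0.1315 0.0615
lx,ly rel lid mid: -0.133 -0.0672
lx,ly rel lid mid: 0.0 0.0
lx,ly rel lid mid: 0.1267 0.0
O [0.53942353 0.16374014]
bar (np.float64(-0.0312), np.float64(0.1702)) tip (np.float64(-0.016), np.float64(0.1359))
keeper [0.5676 0.1554 0.07  ] [[169.0, 172.6], [342.3, 197.8]]
corner [0.433  0.2628 0.055 ] [[114.2, 242.9], [350.6, 150.5]]
corner [0.3964 0.1381 0.055 ] [[178.3, 261.6], [293.2, 153.9]]
c [0.6458 0.0647 0.055 ] [[216.6, 134.3], [319.1, 248.6]]
pivot [0.5058 0.1736 0.069 ] [[159.3, 204.6], [333.7, 175.5]]
1.85 tip [-0.0157  0.      0.1363] [[154.9, 191.8], [341.8, 154.9]]
65 [0.0002 0.1594] [[154.9, 181.8], [346.4, 150.1]]
80 [-0.0197  0.1657] [[150.7, 192.4], [343.9, 140.5]]
100 [-0.0475  0.1657] [[145.9, 207.9], [339.8, 131.7]]
1.97 tip [-0.0078  0.      0.1335] [[156.6, 187.7], [342.7, 158.8]]
65 [0.0024 0.1591] [[155.3, 180.6], [346.7, 151.0]]
80 [-0.0175  0.1654] [[151.1, 191.2], [344.2, 141.4]]
100 [-0.0453  0.1654] [[146.3, 206.7], [340.1, 132.5]]
2.1 tip [0.0003 0.     0.1294] [[158.4, 183.6], [343.5, 163.4]]
65 [0.0046 0.1585] [[155.7, 179.4], [347.0, 152.0]]
80 [-0.0153  0.1648] [[151.5, 190.0], [344.5, 142.4]]
100 [-0.0431  0.1648] [[146.8, 205.4], [340.4, 133.4]]
```

Request:
step_arm(
  rows=[
    [0.0304, -0.0512, 0, 0, 0, 0],
    [0.0608, -0.1024, 0, 0, 0, 0],
    [0.0912, -0.1536, 0, 0, 0, 0],
    [0.1216, -0.2048, 0, 0, 0, 0],
    [0.152, -0.256, 0, 0, 0, 0],
  ],
  jaw=1,
  squeeze=40,
)

```text
clock: 0.62
tcp_pos: [0.2859, 0.4912, 0.2451]
orientation: [-0.457, -3.108, 0.0]
contact_force: [1.2, 1.6, 0.6]
grip_width: 0.0255
gripper_force: 0.0
```

Request:
step_arm(
  rows=[
    [0.0304, -0.0512, 0, 0, 0, 0],
    [0.0608, -0.1024, 0, 0, 0, 0],
    [0.0912, -0.1536, 0, 0, 0, 0],
    [0.1216, -0.2048, 0, 0, 0, 0],
    [0.152, -0.256, 0, 0, 0, 0],
  ],
)

```text
clock: 1.03
tcp_pos: [0.3771, 0.3376, 0.2454]
orientation: [-0.457, -3.108, -0.0]
contact_force: [0.0, -0.2, -0.1]
grip_width: -0.0
gripper_force: 0.0
```

Request:
step_arm(
  rows=[
    [0.0304, -0.0512, 0, 0, 0, 0],
    [0.0608, -0.1024, 0, 0, 0, 0],
    [0.0912, -0.1536, 0, 0, 0, 0],
    [0.1216, -0.2048, 0, 0, 0, 0],
    [0.152, -0.256, 0, 0, 0, 0],
  ],
)

```text
clock: 1.45
tcp_pos: [0.4683, 0.184, 0.2454]
orientation: [0.457, 3.108, 0.001]
contact_force: [0.3, 0.2, 0.2]
grip_width: 0.0
gripper_force: 0.0
```

```bash
cat >> h.py <<'E'
O=np.array([.5394,.1637]);x=np.array([np.cos(-.286),np.sin(-.286)]);y=np.array([-x[1],x[0]])
def cf(p): return np.r_[(p[:2]-O)@x,(p[:2]-O)@y,p[2]]   # world to case frame
def st():
    s=r.get_obs();p=cf(s["tcp_pos"]);print("t",round(s["clock"],2),"tcp",s["tcp_pos"].round(4),"case",p.round(4),"rv",s["orientation"].round(3),"F",s["contact_force"].round(1),"w",round(s["grip_width"],4));return p
def to(X,Y,Z):  # units of the move from here
    s=r.get_obs();print("go",((np.r_[O+x*X+y*Y,Z]-s["tcp_pos"])/.6).round(4))
E
python3 - <<'E'
from h import *
st();print(r.tips_ahead);to(-.075,0,.164)
E
```

```text
t 1.45 tcp [0.4683 0.184  0.2454] case [-0.0739 -0.0006  0.2454] rv [4.570e-01 3.108e+00 1.000e-03] F [0.3 0.2 0.2] w 0.0
0.014
go [-0.0014  0.0014 -0.1357]
```

Request:
step_arm(
  rows=[
    [0, 0.001, -0.045, 0, 0, 0],
    [0, 0.001, -0.09, 0, 0, 0],
    [-0.001, 0.001, -0.12, 0, 0, 0],
    [-0.001, 0.001, -0.136, 0, 0, 0],
    [-0.001, 0.001, -0.136, 0, 0, 0],
  ],
)

```text
clock: 1.87
tcp_pos: [0.4659, 0.1857, 0.1619]
orientation: [-0.456, -3.105, 0.004]
contact_force: [-0.7, -0.6, -0.3]
grip_width: 0.0001
gripper_force: 0.0
```

```bash
python3 - <<'E'
from h import *
st()
t=eyes.grab_frame("top");s=eyes.grab_frame("scene")
a=cv2.resize(t[130:255,100:230],None,fx=3,fy=3,interpolation=2);b=cv2.resize(s[90:240,270:400],None,fx=3,fy=3,interpolation=2)
o=np.zeros((450,780,3),np.uint8);o[:375,:390]=a;o[:450,390:]=b
cv2.imwrite("pics/c2.png",o[:,:,::-1])
E
```

```text
t 1.87 tcp [0.4659 0.1857 0.1619] case [-0.0767  0.0003  0.1619] rv [-0.456 -3.105  0.004] F [-0.7 -0.6 -0.3] w 0.0001
```

View pics/c2.png

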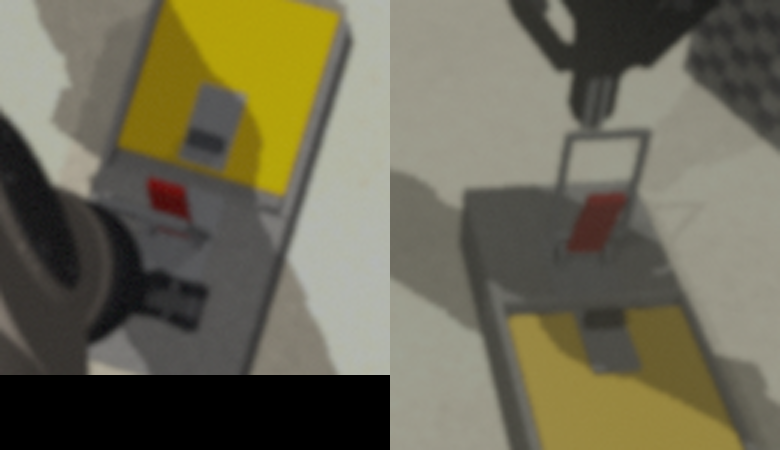

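Scene crop: the fingertips at (595,125) are in line with the bar at (605,133) and on its -x side. Now I push to +x.

Request:
step_arm(
  rows=[
    [0.013, -0.004, 0, 0, 0, 0],
    [0.026, -0.0077, 0, 0, 0, 0],
    [0.039, -0.0115, 0, 0, 0, 0],
    [0.052, -0.0153, 0, 0, 0, 0],
    [0.065, -0.019, 0, 0, 0, 0],
  ],
)

```text
clock: 2.38
tcp_pos: [0.5075, 0.1745, 0.1642]
orientation: [0.457, 3.107, 0.001]
contact_force: [-0.4, -0.0, 0.1]
grip_width: 0.0002
gripper_force: 0.0
```

Request:
step_arm(
  rows=[
    [0.013, -0.004, -0.001, 0, 0, 0],
    [0.026, -0.0077, -0.002, 0, 0, 0],
    [0.039, -0.0115, -0.003, 0, 0, 0],
    [0.052, -0.0153, -0.004, 0, 0, 0],
    [0.06, -0.0176, -0.004, 0, 0, 0],
  ],
)

```text
clock: 2.8
tcp_pos: [0.5432, 0.1638, 0.1611]
orientation: [0.458, 3.108, -0.0]
contact_force: [-1.1, -1.1, -1.1]
grip_width: -0.0001
gripper_force: 0.0
```

```bash
python3 - <<'E'
from h import *
st()
t=eyes.grab_frame("top");s=eyes.grab_frame("scene")
a=cv2.resize(t[130:255,100:230],None,fx=3,fy=3,interpolation=2);b=cv2.resize(s[90:240,270:400],None,fx=3,fy=3,interpolation=2)
o=np.zeros((450,780,3),np.uint8);o[:375,:390]=a;o[:450,390:]=b
cv2.imwrite("pics/c3.png",o[:,:,::-1])
E
```

```text
t 2.8 tcp [0.5432 0.1638 0.1611] case [0.0037 0.0012 0.1611] rv [ 0.458  3.108 -0.   ] F [-1.1 -1.1 -1.1] w -0.0001
```

View pics/c3.png

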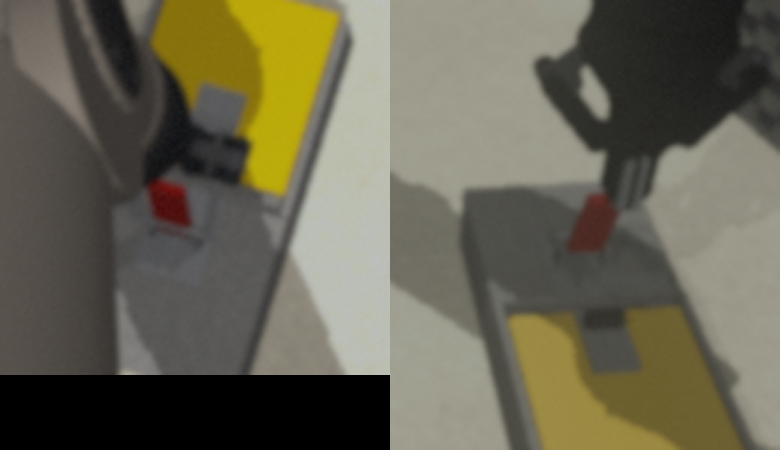

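The bar isn't visible at its upright place, (605,133) in the crop. The red lever is unmoved at (600,195). I'll raise the hand and look again with more contrast.

Request:
step_arm(
  rows=[
    [0, 0, 0.04, 0, 0, 0],
    [0, 0, 0.08, 0, 0, 0],
    [-0.0, 0.06, 0.1, 0, 0, 0],
    [0, 0.12, 0.1, 0, 0, 0],
    [0, 0.17, 0.1, 0, 0, 0],
  ],
)

```text
clock: 3.32
tcp_pos: [0.5422, 0.269, 0.2228]
orientation: [0.456, 3.107, 0.004]
contact_force: [0.7, 1.5, -0.4]
grip_width: 0.0001
gripper_force: 0.0
```

```bash
python3 - <<'E'
from h import *
st()
t=eyes.grab_frame("top");s=eyes.grab_frame("scene")
a=cv2.resize(t[130:255,110:207],None,fx=4,fy=4,interpolation=2);b=cv2.resize(s[110:240,290:390],None,fx=4,fy=4,interpolation=2)
o=np.zeros((520,788,3),np.uint8);o[:500,:388]=a;o[:520,388:]=b
cv2.imwrite("pics/c4.png",np.clip(o[:,:,::-1]*1.5,0,255))
E
```

```text
t 3.32 tcp [0.5422 0.269  0.2228] case [-0.027   0.1018  0.2228] rv [0.456 3.107 0.004] F [ 0.7  1.5 -0.4] w 0.0001[ WARN:0@5.882] global loadsave.cpp:1063 imwrite_ Unsupported depth image for selected encoder is fallbacked to CV_8U.
```

View pics/c4.png

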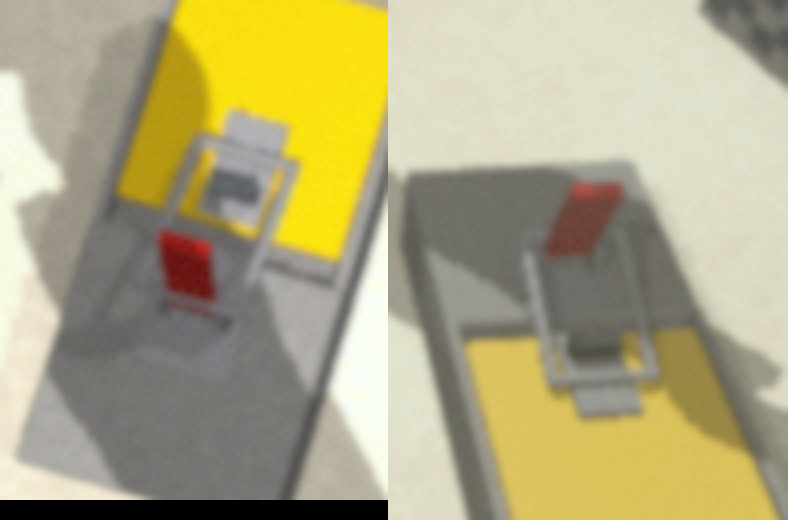

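The loop has dropped and the bar lies behind the keeper at (220..295,150) in the top crop. The lever still stands open. Now I go to the +x side of the lever, above the loop.

Request:
step_arm(
  rows=[
    [0.012, -0.06, 0, 0, 0, 0],
    [0.024, -0.12, 0, 0, 0, 0],
    [0.036, -0.183, 0, 0, 0, 0],
    [0.036, -0.183, 0, 0, 0, 0],
    [0.036, -0.183, -0.02, 0, 0, 0],
  ],
)

```text
clock: 3.83
tcp_pos: [0.5655, 0.1531, 0.2112]
orientation: [0.466, 3.103, 0.002]
contact_force: [0.9, 0.8, -0.2]
grip_width: 0.0004
gripper_force: 0.0
```

```bash
python3 - <<'E'
from h import *
st();to(.025,0,.133)
E
```

```text
t 3.83 tcp [0.5655 0.1531 0.2112] case [ 0.028  -0.0028  0.2112] rv [4.660e-01 3.103e+00 2.000e-03] F [ 0.9  0.8 -0.2] w 0.0004
go [-0.0035  0.0059 -0.1303]
```

Request:
step_arm(
  rows=[
    [-0.002, 0.003, -0.04, 0, 0, 0],
    [-0.003, 0.005, -0.08, 0, 0, 0],
    [-0.003, 0.005, -0.11, 0, 0, 0],
    [-0.003, 0.005, -0.13, 0, 0, 0],
    [-0.003, 0.005, -0.13, 0, 0, 0],
  ],
)

```text
clock: 4.25
tcp_pos: [0.5595, 0.1599, 0.1281]
orientation: [-0.454, -3.104, 0.004]
contact_force: [-0.3, 0.8, -0.6]
grip_width: 0.0001
gripper_force: 0.0
```

Request:
step_arm(
  rows=[
    [-0.014, 0.0042, 0, 0, 0, 0],
    [-0.029, 0.0085, 0, 0, 0, 0],
    [-0.043, 0.0127, 0, 0, 0, 0],
    [-0.058, 0.017, 0, 0, 0, 0],
    [-0.072, 0.0212, 0, 0, 0, 0],
  ],
)

```text
clock: 4.67
tcp_pos: [0.5181, 0.1729, 0.1322]
orientation: [0.456, 3.107, 0.002]
contact_force: [-0.3, -1.0, 0.4]
grip_width: -0.0001
gripper_force: 0.3
```

```bash
python3 - <<'E'
from h import *
st()
for q in((-.0384,.131),(-.052,.1246),(-.063,.1145),(-.0706,.1016),(-.074,.084)): to(q[0],0,q[1])
E
```

```text
t 4.67 tcp [0.5181 0.1729 0.1322] case [-0.0231  0.0028  0.1322] rv [4.560e-01 3.107e+00 2.000e-03] F [-0.3 -1.   0.4] w -0.0001
go [-0.0259  0.0027 -0.0021]
go [-0.0476  0.0091 -0.0127]
go [-0.0652  0.0142 -0.0296]
go [-0.0774  0.0178 -0.0511]
go [-0.0828  0.0194 -0.0804]
```

Now I follow the arc in half steps.

Request:
step_arm(
  rows=[
    [-0.013, 0.002, -0.001, 0, 0, 0],
    [-0.026, 0.003, -0.002, 0, 0, 0],
    [-0.037, 0.006, -0.006, 0, 0, 0],
    [-0.048, 0.009, -0.013, 0, 0, 0],
    [-0.057, 0.012, -0.02, 0, 0, 0],
  ],
)

```text
clock: 5.08
tcp_pos: [0.4853, 0.1796, 0.1199]
orientation: [0.457, 3.106, 0.002]
contact_force: [1.6, -1.7, 6.5]
grip_width: -0.0003
gripper_force: 2.9
```

Request:
step_arm(
  rows=[
    [-0.008, 0.002, -0.01, 0, 0, 0],
    [-0.014, 0.004, -0.02, 0, 0, 0],
    [-0.02, 0.006, -0.031, 0, 0, 0],
    [-0.024, 0.007, -0.046, 0, 0, 0],
    [-0.026, 0.007, -0.06, 0, 0, 0],
  ],
)

```text
clock: 5.5
tcp_pos: [0.4688, 0.1843, 0.0845]
orientation: [-0.456, -3.108, -0.002]
contact_force: [-31.2, -11.1, 135.1]
grip_width: 0.0001
gripper_force: 68.6
```

Request:
step_arm(
  rows=[
    [0, 0, 0, 0, 0, 0],
    [0, 0, 0, 0, 0, 0],
    [0, 0, 0, 0, 0, 0],
  ],
)

```text
clock: 5.75
tcp_pos: [0.4688, 0.184, 0.0862]
orientation: [-0.457, -3.107, -0.003]
contact_force: [-13.7, -3.0, 47.2]
grip_width: -0.0001
gripper_force: 24.2
```

```bash
python3 - <<'E'
from h import *
st()
t=eyes.grab_frame("top");s=eyes.grab_frame("scene")
a=cv2.resize(t[130:255,110:207],None,fx=4,fy=4,interpolation=2);b=cv2.resize(s[110:240,290:390],None,fx=4,fy=4,interpolation=2)
o=np.zeros((520,788,3),np.uint8);o[:500,:388]=a;o[:520,388:]=b
cv2.imwrite("pics/c5.png",cv2.convertScaleAbs(o[:,:,::-1],alpha=1.5))
E
```

```text
t 5.75 tcp [0.4688 0.184  0.0862] case [-0.0735 -0.0004  0.0862] rv [-4.570e-01 -3.107e+00 -3.000e-03] F [-13.7  -3.   47.2] w -0.0001
```

View pics/c5.png

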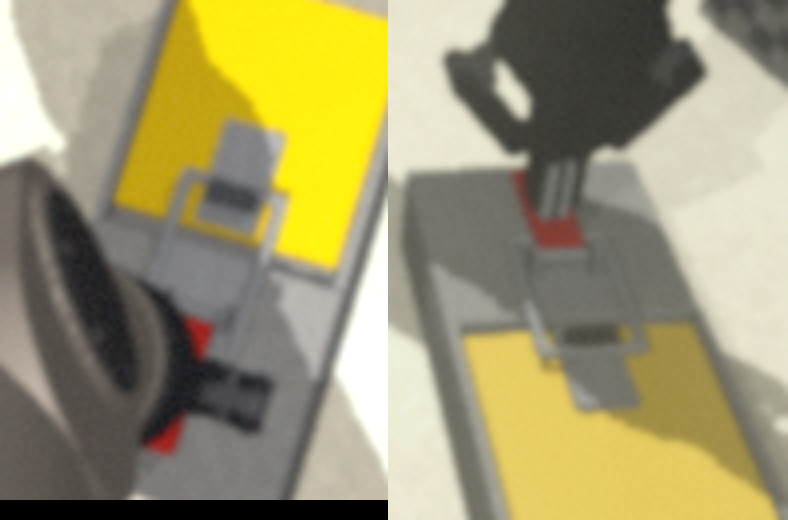

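The lever lies flat under the fingers and the loop is tight on the keeper. The press peaked at 135 N on the wrist reading as it met the stop, which is over the 120 N limit. I'll back off straight up and check.

Request:
step_arm(
  rows=[
    [0, 0, 0.005, 0, 0, 0],
    [0, 0, 0.02, 0, 0, 0],
    [0, 0, 0.08, 0, 0, 0],
    [0, 0, 0.14, 0, 0, 0],
    [-0.0, 0.0, 0.2, 0, 0, 0],
  ],
)

```text
clock: 6.27
tcp_pos: [0.4681, 0.183, 0.2037]
orientation: [-0.457, -3.106, 0.003]
contact_force: [-0.4, 1.0, -0.6]
grip_width: -0.0004
gripper_force: 0.0
```

Request:
step_arm(
  rows=[
    [0, 0.06, 0.02, 0, 0, 0],
    [0, 0.12, 0.02, 0, 0, 0],
    [0, 0.18, 0.02, 0, 0, 0],
    [0, 0.24, 0.02, 0, 0, 0],
    [0, 0.24, 0.02, 0, 0, 0],
  ],
)

```text
clock: 6.68
tcp_pos: [0.4667, 0.3361, 0.2146]
orientation: [-0.442, -3.109, -0.005]
contact_force: [-0.3, 1.1, -0.6]
grip_width: 0.0001
gripper_force: 0.0
```

```bash
python3 - <<'E'
from h import *
st()
t=eyes.grab_frame("top");s=eyes.grab_frame("scene")
a=cv2.resize(t[130:255,110:207],None,fx=4,fy=4,interpolation=2);b=cv2.resize(s[110:240,290:390],None,fx=4,fy=4,interpolation=2)
o=np.zeros((520,788,3),np.uint8);o[:500,:388]=a;o[:520,388:]=b
cv2.imwrite("pics/c6.png",cv2.convertScaleAbs(o[:,:,::-1],alpha=1.5))
h=cv2.cvtColor(t,cv2.COLOR_RGB2HSV);m=cv2.inRange(h,(20,150,90),(35,255,255))
n,l,q,c=cv2.connectedComponentsWithStats(m);i=1+np.argmax(q[1:,4]);k=cv2.findContours((l==i).astype(np.uint8),0,2)[0][0]
print([cf(onz("top",p,.055)).round(4).tolist() for p in cv2.boxPoints(cv2.minAreaRect(k))])
for z,p in((.069,(-.105,0,.069)),): print("closed tip px",[proj(v,np.r_[O+x*p[0],z]).round(1).tolist() for v in("top","scene")])
E
```

```text
t 6.68 tcp [0.4667 0.3361 0.2146] case [-0.1184  0.1449  0.2146] rv [-0.442 -3.109 -0.005] F [-0.3  1.1 -0.6] w 0.0001
[[-0.0006, 0.0573, 0.055], [0.1262, 0.058, 0.055], [0.1237, -0.0579, 0.055], [-0.0027, -0.0572, 0.055]]
closed tip px [[148.5, 239.8], [325.5, 154.1]]
```

View pics/c6.png

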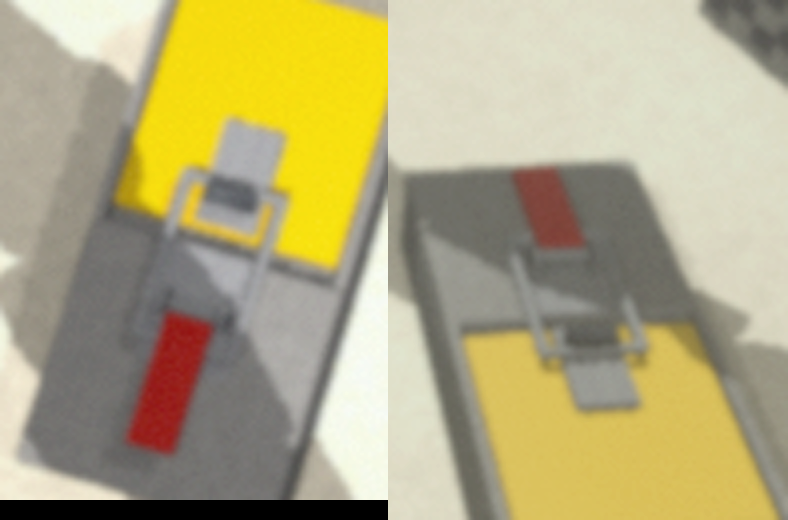

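The lever lies flat, with its end at top (148,242) against a predicted (148.5,240). The bar is tight behind the keeper, and the lid has moved in by about 3 to 4 mm.

```bash
python3 -c "
from bench import r
print(r.hand_in())"
```

```text
the job is handed in; nothing more can be done
None
```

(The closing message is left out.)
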